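# Jog the parts counter with its bayonet lid

### The arm

A 6-joint arm with a two-finger parallel gripper is mounted at the origin on the work surface. World frame = base frame: x ahead of the robot, y to its left, z up, the work surface at z = 0. Lengths are in m, angles in rad, forces in N, time in s.
With the tool pointing down it reaches from about 0.425 to 0.95 m from the base axis. Payload 14.7 kg.
Tool frame: the origin (TCP) lies at the very end of the fingers, on their centre line; the grasp point (between the pads) lies 19 mm behind it; z points along the fingers, x is the direction in which the jaws open and shut, and the axes are right-handed (so a half turn about z gives the same grasp; the last joint's range is limited). The gripper opens to 85 mm and grips with 20 to 120 N. Pads are 22 mm wide; open, the fingers measure 114 mm over their backs; the gripper's body (76 mm by 85 mm) begins 54 mm behind the grasp point. The pads swing forward as they close: fully open they stand 13 mm farther back than shut.
Start: joints at [1.175, 0.48, 1.596, -0, 1.065, -0.047], TCP at [0.222, 0.611, 0.231] pointing down, gripper open.
Joint ranges: [-2.75, 2.75], [-0.82, 2.05], [0.23, 2.67], [-1.56, 4.7], [0.09, 2.69], [-2.92, 2.92]. Speed limits (rad/s): [1.89, 1.89, 2.39, 3.01, 3.01, 3.01].

### API

Orientations are given as a rotation vector (axis times angle).
In Python, from cell import bot gives the robot as it stands.
- The arm moves only by the tool play_rows, never from a script. Its argument "plan" is a list of rows, each an object of numbers: "tx", "ty", "tz": the shift along the tool's x, y, z in units of 50 mm (1.0 is 50 mm); "rx", "ry", "rz": the turn, a rotation vector about the tool's x, y, z in units of 8 degrees (1.0 is 8 degrees). A call has 1 to 20 rows; each row shifts and turns the pose as measured when the row begins, along the tool's axes as they then stand; what a row does not reach is not made up. A row lasts 1/10 s, in which the tool goes at most 50 mm and 8.59 degrees, less where a joint would pass 70% of its speed; a pose out of reach is approached as far as the arm can. A call is refused whole if a number of a shift passes 1 or a number of a turn 1, either way. A call with a gripper value outside its range is refused whole. "gripper" is the closure, from -1 (fully open) to 1 (shut), set as the call begins (left out, the last holds). The fingers move at their own pace and stop on an object; "force" is the grip in N (left out, the last holds). Time passes only in rows, so rows that do not move let the fingers close. It gives the time, the measured TCP pose, the force and the opening at its end, in the units of the state.
- bot.get_state(): the state, without advancing time (a new reading comes with each control period).
- bot.grab_frame(name): name is "side" or "top"; returns a dict with "color" (400x640x3 uint8, red, green, blue), "range_z" (400x640 float32, m along the optical axis (not along the pixel's ray), 0 where there is no reading), "intrinsics" (3x3 intrinsics, pixels), "world_from_camera" (4x4, takes a point from camera to world coordinates). Camera axes: x right, y down, z forward; pixel columns grow to the right and rows downward; lengths in m; the calibration is good to about 2 mm. A picture is of the moment at which its call begins.
- bot.job_done(): hands the job in, once; it reports no verdict.
The state is a dict: "t": time; "joint_pos": joint angles; "joint_vel": joint speeds; "tau": joint torques, N m; "tcp_pos": TCP position; "tcp_rot": TCP orientation; "force": force on the tool from outside, world axes, zero at the start; "wrist_torque": the same for the moment, N m; "width": finger opening in m.
Only numpy, scipy, OpenCV 4.12 (cv2) and the standard library are available. Lean on these libraries where they do the work, as an engineer would, in place of code of your own. Each camera call takes 0.05 s, during which the arm holds its last target.

### The job

Get the parts counter ready and jog it: push the size slide on its deck all the way to the end stop at the large-disc mark, then fit the two-lugged bayonet lid into the round port and twist it clockwise (seen from above) half-way to the lock, never so far that the lock clicks. The jog position is sprung, so finish while still gripping the lid and holding it there at half turn; leave the slide at its stop and the other things where they are.

Things in the scene. Friction and masses are not known exactly. Their poses are not given: they have to be found in the camera images.
- counter: Parts counter: grey box machine fixed to the table, 200 mm (its x) by 310 mm (its y), flat level aluminium deck 70 mm above the table; origin under its centre. On the deck: the size slide at its -y end, the round steel port at its +y end, a small display 21 mm high between them at the +x edge. It stands somewhat turned.
- size_slide (a joint): Travel of the counter's size slide, m: 0 at the small-dot end, 0.070 at the end stop by the large disc (28 mm disc mark on the deck). Starts between 0 and 0.03. Friction about 2 N; it stays where it is left.
- slide_grip (a point): Centre of the slide's black upright grip: 28 mm along its travel (x), 14 mm thick across it (y), its top 17 mm above and the deck 18 mm below this point. It slides along this frame's +x towards the large disc; pinch it across y or push it. Round its foot a thin 26 mm wide plate, 4 mm high, lies on the deck.
- port (a point): Centre of the port's mouth, at the top face of the steel collar (96 mm outside, 21 mm above the deck). Bore 62 mm; two opposite slots 16 mm wide, reaching 41 mm from the axis, lie along this frame's +x and -x; z is up. The lip is 6 mm thick; under it is a sprung ring, its floor 15 mm below this point, with notches 17 mm wide right below the slots at rest.
- port_collar: The collar; origin on its axis at deck height, axes as for the port's mouth. On its outside a thin upright rib (on two opposite sides) marks half turn, 0.76 rad clockwise from the slots seen from above, and a square block marks the lock, 1.43 rad from them. At half turn the bar grip and the small marks on the lid's flange point at the thin ribs.
- port_ring (a joint): Turn of the sprung ring in the port, rad: 0 at rest, growing clockwise seen from above, end stop 1.40. The entered lugs drive it (play about 0.07 rad either way, so the lid turns about 0.07 more than the ring). Half turn is 0.70; at 1.15 the lock clicks, which must not happen. Let go, it springs back: 0.03 N m at rest, 0.12 N m at half turn.
- lid_mid (a point): Middle of the bayonet lid, on its axis half-way up, 25.5 mm above its underside. The lid is loose, standing upright on its plug on the table; z is up. The bar grip lies along this frame's x, right above the two lugs. A half turn about z gives the same lid. Seated on the ring's floor, this point is 10.5 mm above the port's mouth, and the lugs clear the lip above them by 3 mm.
- lid: The same lid, origin at its underside's centre; 51 mm high, about 0.16 kg. Aluminium plug 57 mm across, 18 mm high; at its foot two lugs along +x and -x, 12 mm wide, 6 mm high, tips 38 mm from the axis. Black flange 84 mm across, from 18 to 23 mm height; on it a grey bar grip 62 mm long (x), 16 mm thick (y), from 23 to 51 mm height.
- blank_cover: Bystander, leave alone: plain grey blanking cover, 58 mm disc 12 mm high with a 20 mm round knob to 30 mm height, no lugs; origin at its underside's centre.
- scoop: Bystander, leave alone: aluminium scoop, 70 x 55 x 28 mm, with an 85 mm black handle towards its -x; origin at its underside's centre.
- sample_cup: Bystander, leave alone: white plastic cup, 66 mm across, 60 mm high; origin at its underside's centre.
- jar: Bystander, leave alone: closed clear jar, 60 mm across, 85 mm high; origin at its underside's centre.
- tape_roll: Bystander, leave alone: roll of tape lying flat, 90 mm across, 24 mm high; origin at its underside's centre.
- screwdriver: Bystander, leave alone: screwdriver lying on the table, 170 mm long, along its x; origin at its underside's centre.
- small_bin: Bystander, leave alone: small red stock bin with parts, 110 x 90 x 55 mm; origin at its underside's centre.
Mind the look-alikes: they are no part of the job. What is shaped like the lid but green or purple is not meant.

How it is judged:
On the way, in this order (a step that is already met when the one before it is completed fails the run):
1. the size slide is at its end stop by the large disc (value of joint size_slide above 0.066 m), for 0.2 s.
2. the lid is down in the port, lugs through the slots, not yet turned to half (horizontal distance between lid_mid and port below 0.005 m and z of lid_mid in the frame of port below 0.0135 m and angle between lid_mid's own z axis and vertical below 0.08 rad and value of joint port_ring below 0.45 rad and value of joint size_slide above 0.066 m), for 0.1 s.
At the end, for the whole second after the job is handed in: Slide at its end stop (66 of 70 mm or more); lid in the port, upright (0.08 rad), within 5 mm of its axis, mid point under 13.5 mm above the mouth; ring still, turned 0.5 to 0.9 rad, fingers gripping the lid (over 1 N). Lock (1.15 rad) never reached; nothing else moved 30 mm (value of joint size_slide above 0.066 m and horizontal distance between lid_mid and port below 0.005 m and z of lid_mid in the frame of port below 0.0135 m and angle between lid_mid's own z axis and vertical below 0.08 rad and value of joint port_ring between 0.5 and 0.9 rad and velocity of joint port_ring between -0.1 and 0.1 rad/s and contact force between the fingers and lid above 1 N); the arm keeps its last pose, push and grip.
It fails at once if the lid is turned so far that the lock clicks (value of joint port_ring above 1.15 rad).
It fails at once if another thing on the table is moved by more than 30 mm (distance of any of blank_cover, scoop, sample_cup, jar, tape_roll, screwdriver, small_bin from where it was at the start of the episode above 0.03 m).
It also fails if it takes over 58 s, if anything falls off the work surface, if the arm or the gripper's body presses on something with over 40 N, if the wrist force passes 120 N, or if a joint passes its speed limit or range.

## Working session

There is one attempt and no reset: what is moved stays moved. The work goes in short steps, Python scripts to look and compute and a tool call to move; the robot and the scene stay as the last step left them, time stands still between calls to the robot, and variables do not carry over. Pictures are saved under pics/ and viewed, and the job is handed in when it is done.

Besides the shell and the picture viewer there is one more tool, called after "Emit:" as a command line: name --argument value ..., lists and objects as JSON in quotes. play_rows: Moves the arm, as the interface text tells. Its arguments: {"type":"object","properties":{"plan":{"type":"array"},"gripper":{"type":"number"},"force":{"type":"number"}},"required":["plan"]}

```bash
mkdir -p pics; ls; cat > h.py <<'E'
import numpy as np,cv2
from cell import bot
def grab(n,fn=None):
    f=bot.grab_frame(n)
    if fn: cv2.imwrite('pics/'+fn,f['color'][:,:,::-1])
    np.savez('last_'+n,**f)
    return f
def cloud(f):
    K=f['intrinsics'];T=f['world_from_camera'];z=f['range_z']
    v,u=np.mgrid[:z.shape[0],:z.shape[1]]
    p=np.stack([(u-K[0,2])/K[0,0]*z,(v-K[1,2])/K[1,1]*z,z],-1)
    w=p@T[:3,:3].T+T[:3,3]; w[z==0]=np.nan
    return w
E
python3 - <<'E'
from h import *
for n in('side','top'):
    f=grab(n,n+'0.png'); print(f['world_from_camera'].round(3),f['intrinsics'].round(1))
print(bot.get_state())
E
```

```text
pics
[[ 0.9   -0.322  0.294  0.186]
 [-0.436 -0.659  0.613 -0.775]
 [-0.004 -0.68  -0.733  0.999]
 [ 0.     0.     0.     1.   ]] [[398.4   0.  309.6]
 [  0.  398.4 203.4]
 [  0.    0.    1. ]]
[[ 0.112 -0.971  0.21   0.285]
 [-0.994 -0.109  0.027 -0.06 ]
 [-0.003 -0.211 -0.977  1.235]
 [ 0.     0.     0.     1.   ]] [[368.6   0.  314.3]
 [  0.  368.6 203.6]
 [  0.    0.    1. ]]
{'t': 0.1, 'joint_pos': array([ 1.17541950e+00,  4.80745320e-01,  1.59678850e+00,  1.04564085e-05,
        1.06507734e+00, -4.65865809e-02]), 'joint_vel': array([ 9.63127622e-04, -1.19894245e-03, -1.91617932e-03, -1.25935868e-04,
        9.52864276e-05,  1.14381359e-03]), 'tau': array([ 8.51703626e-04, -9.52256370e+01, -4.31039393e+01, -1.16174760e-04,
        5.33325656e-03, -1.13036547e-04]), 'tcp_pos': array([0.22198052, 0.61055383, 0.23076034]), 'tcp_rot': array([ 2.57275811e+00,  1.80198332e+00, -1.35917213e-03]), 'force': array([-0.73961225,  0.99613671,  0.53809865]), 'wrist_torque': array([-0.01932011, -0.01023662,  0.04192584]), 'width': 0.08525967587505892}
```

View pics/top0.png

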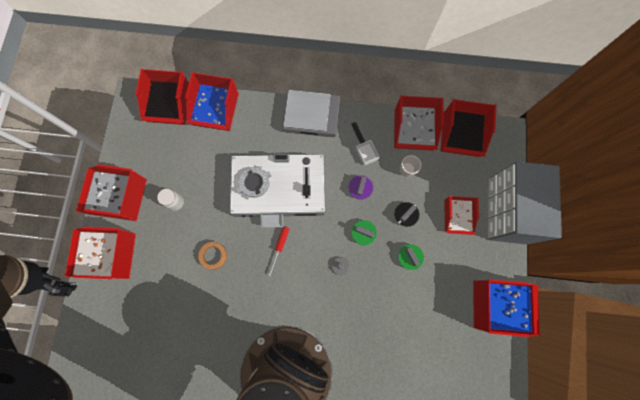

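View pics/side0.png

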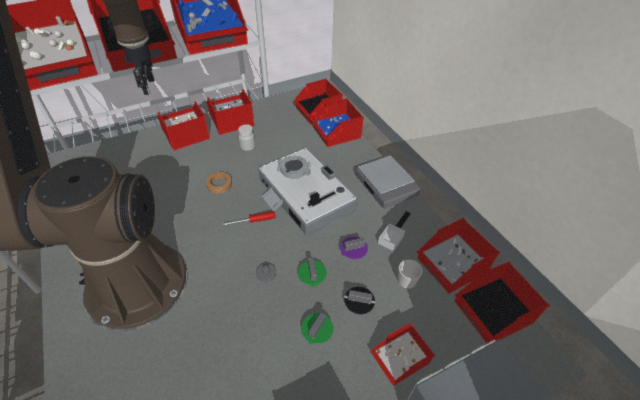

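The lid candidates in the top view are purple (360,187), green (364,232), green (410,257) and black (406,213). Only the one at (406,213) has a black flange with a grey bar. I'll confirm with enlarged crops.

```bash
python3 - <<'E'
from h import *
t=np.load('last_top.npz');s=np.load('last_side.npz')
a=cv2.resize(t['color'][140:235,215:345],(780,570),interpolation=cv2.INTER_CUBIC)
cv2.imwrite('pics/cnt.png',a[:,:,::-1])
b=cv2.resize(t['color'][185:240,380:440],(400,366),interpolation=cv2.INTER_CUBIC)
c=cv2.resize(s['color'][275:330,330:390],(400,366),interpolation=cv2.INTER_CUBIC)
cv2.imwrite('pics/lid.png',np.hstack([b,c])[:,:,::-1])
cv2.imwrite('pics/cnts.png',cv2.resize(s['color'][140:235,250:370],(720,570),interpolation=cv2.INTER_CUBIC)[:,:,::-1])
W=cloud(t);WS=cloud(s)
for n,w,(u,v) in [('lid',W,(406,213)),('port',W,(253,181)),('deck',W,(285,195)),('grip',W,(306,163)),('grip',W,(306,184)),('table',W,(380,280)),('lid',WS,(360,300)),('deck',WS,(320,210)),('port',WS,(293,165))]: print(n,w[v,u].round(4))
E
```

```text
lid [ 0.5412 -0.3292  0.0487]
port [0.5864 0.1793 0.0737]
deck [0.5525 0.0698 0.0691]
grip [0.6684 0.0147 0.0692]
grip [0.5874 0.0042 0.1043]
table [ 0.3189 -0.2691 -0.0004]
lid [ 0.5397 -0.347   0.0342]
deck [ 0.5759 -0.036   0.0681]
port [0.5824 0.1839 0.0781]
```

View pics/cnt.png

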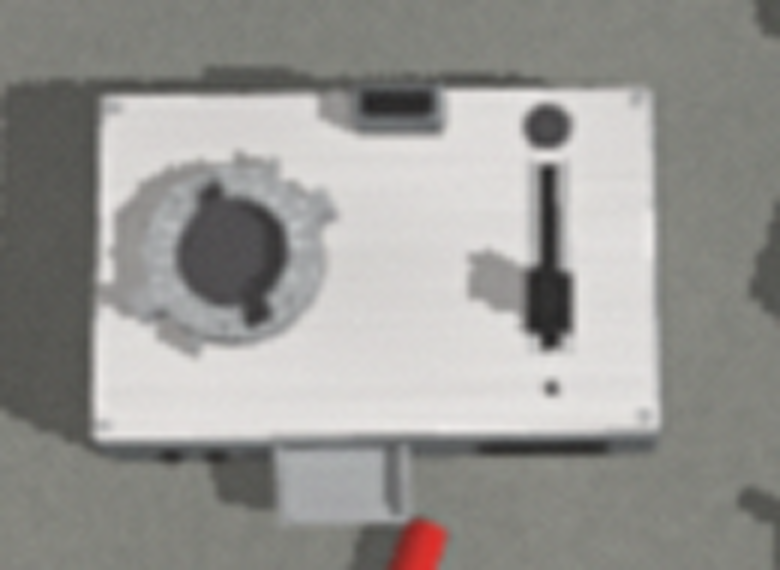

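View pics/lid.png

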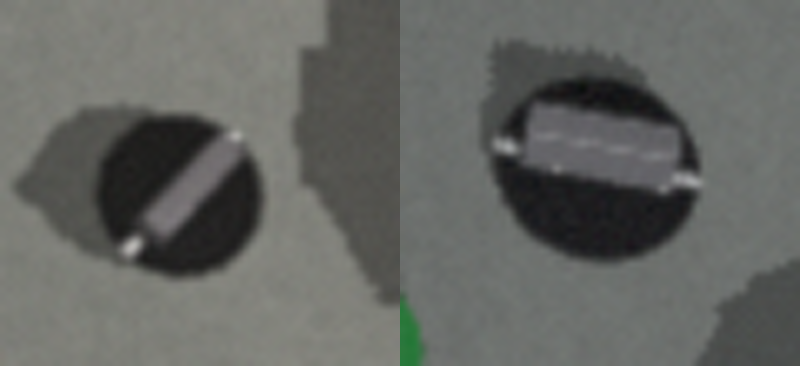

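View pics/cnts.png

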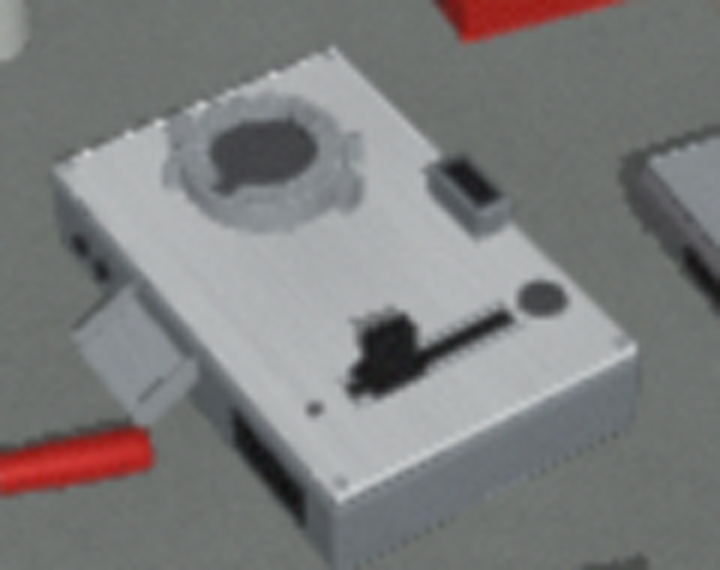

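The crop confirms it: the lid with the black flange, grey bar and white marks is the one at top (406,213). In the crop, the port slots are at the upper left and lower right, and the slide grip is near the small-dot end. Next I'll measure them.

```bash
cat > meas.py <<'E'
from h import *
def fitc(P):
    A=np.c_[2*P,np.ones(len(P))];s=np.linalg.lstsq(A,(P**2).sum(1),rcond=None)[0]
    return s[:2],np.sqrt(s[2]+s[0]**2+s[1]**2)
def ax(P):
    (c,sz,a)=cv2.minAreaRect(P.astype(np.float32)*1000);return np.array(c)/1000,np.array(sz),a
E
python3 - <<'E'
from meas import *
for n in('top','side'):
    f=dict(np.load(f'last_{n}.npz'));W=cloud(f);C=f['color'].astype(int)
    print('==',n)
    x,y,z=W[...,0],W[...,1],W[...,2]
    near=lambda c,r:np.hypot(x-c[0],y-c[1])<r
    m=(abs(z-.070)<.006)&near((.57,.09),.25); 
    P=W[m]; print('deck',ax(P[:,:2]),np.median(P[:,2]))
    m=(abs(z-.091)<.004)&near((.585,.18),.07)
    P=W[m];print('collar',len(P),np.median(P[:,2]),ax(P[:,:2]),cv2.minEnclosingCircle((P[:,:2]*1000).astype(np.float32)))
    m=near((.541,-.335),.06)&(z>.042); P=W[m]
    print('bar',len(P),np.percentile(P[:,2],[10,50,90]),P[:,:2].mean(0),ax(P[:,:2]))
    m=near((.541,-.335),.06)&(z>.012)&(z<.03); P=W[m]
    print('flange',len(P),np.median(P[:,2]),cv2.minEnclosingCircle((P[:,:2]*1000).astype(np.float32)))
    m=near((.59,.005),.05)&(z>.09); P=W[m]
    print('grip',len(P),np.percentile(P[:,2],[10,50,90]),P[:,:2].mean(0),ax(P[:,:2]))
E
```

```text
== top
deck (array([0.59092963, 0.09999041]), array([195.07028198, 305.10818481]), 7.3658528327941895) 0.06928254353728902
collar 347 0.09025577661573392 (array([0.58137708, 0.17498584]), array([ 93.52870178, 109.28220367]), 80.43254089355469) ((580.3104248046875, 175.09445190429688), 59.30238723754883)
bar 93 [0.04698229 0.04943575 0.05242456] [ 0.54485765 -0.33774557] (array([ 0.54486322, -0.33717178]), array([15.87659645, 60.71950531]), 51.184852600097656)
flange 385 0.021567333855022852 ((545.282958984375, -337.1731262207031), 42.428443908691406)
grip 45 [0.09867145 0.10214897 0.10617181] [0.57494151 0.00281973] (array([0.57521857, 0.00285771]), array([26.35930443, 12.93699074]), 6.086085796356201)
== side
deck (array([0.58855365, 0.09877838]), array([196.91339111, 308.42245483]), 7.882414817810059) 0.06929052199107344
collar 251 0.09006468154170588 (array([0.57633813, 0.17284018]), array([ 97.13046265, 105.38536835]), 83.51734161376953) ((578.2865600585938, 171.7791748046875), 60.27048110961914)
bar 145 [0.04618695 0.04953721 0.05166427] [ 0.54223931 -0.34091808] (array([ 0.5427807 , -0.33935294]), array([18.6136322 , 60.66427994]), 52.55410385131836)
flange 465 0.022245621000389515 ((543.5963134765625, -340.3142395019531), 43.37558364868164)
grip 58 [0.09282488 0.10234778 0.10528746] [ 0.5732637  -0.00124899] (array([ 5.74031921e-01, -7.04145432e-06]), array([29.31943703, 14.74545002]), 2.083043098449707)
```

```bash
cat >> meas.py <<'E'
def ortho(f,c,z,half=.07,px=.0005):
    # orthophoto of plane z; image col=+x..., row = -y ; returns img and mapping
    K=f['intrinsics'];T=np.linalg.inv(f['world_from_camera'])
    n=int(2*half/px)
    A=np.array([[px,0,c[0]-half],[0,-px,c[1]+half],[0,0,z],[0,0,1]])
    H=K@T[:3]@A
    return cv2.warpPerspective(f['color'],H,(n,n),flags=cv2.INTER_CUBIC|cv2.WARP_INVERSE_MAP)
E
python3 - <<'E'
from meas import *
o=[];g=[]
for n in('top','side'):
    f=dict(np.load(f'last_{n}.npz'))
    o.append(ortho(f,(.579,.1735),.091)); g.append(ortho(f,(.544,-.338),.023))
    W=cloud(f);x,y,z=W[...,0],W[...,1],W[...,2]
    for nm,c,zz in(('bar',(.544,-.338),.042),('grip',(.58,.002),.09)):
        P=W[(np.hypot(x-c[0],y-c[1])<.05)&(z>zz)][:,:2]
        w,v=np.linalg.eigh(np.cov(P.T));d=v[:,1]; print(n,nm,np.degrees(np.arctan(d[1]/d[0])))
    m=(z<.085)&(z>.04)&(np.hypot(x-.579,y-.1735)<.04)
cv2.imwrite('pics/op.png',cv2.resize(np.hstack(o),None,fx=1.4,fy=1.4)[:,:,::-1])
cv2.imwrite('pics/ol.png',cv2.resize(np.hstack(g),None,fx=1.4,fy=1.4)[:,:,::-1])
E
```

```text
top bar -38.79556338394068
top grip 8.203520414459778
side bar -37.96602826407678
side grip 1.0270094650273296
```

View pics/op.png

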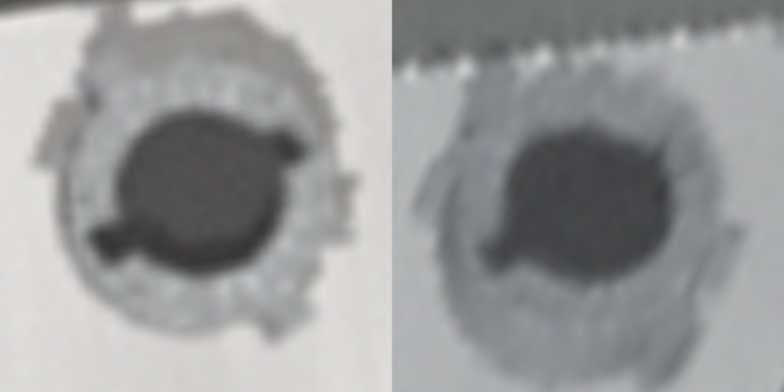

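View pics/ol.png

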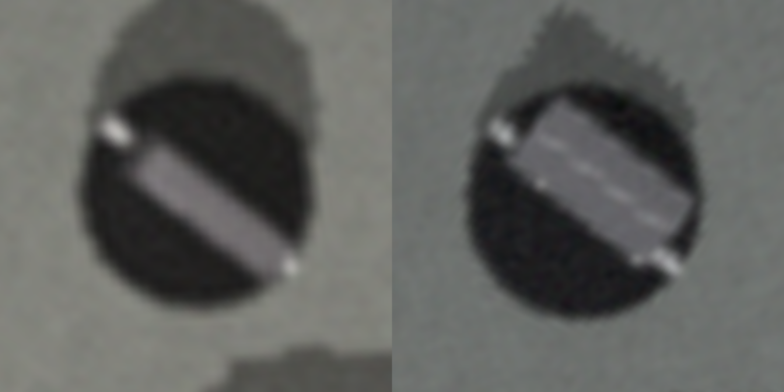

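```bash
cat >> meas.py <<'E'
def shape(X,Y,c,th):
    dx,dy=X-c[0],Y-c[1]; a=np.cos(th)*dx+np.sin(th)*dy; b=-np.sin(th)*dx+np.cos(th)*dy
    d1=.031-np.hypot(a,b); d2=np.minimum(.008-abs(b),np.sqrt(np.maximum(.041**2-b**2,0))-abs(a))
    return np.clip(np.maximum(d1,d2)/.001+.5,0,1)
def fitport(f,c0,wall,thr=None):
    from scipy.optimize import minimize
    half=.05;px=.0005
    g=cv2.cvtColor(ortho(f,c0,.091,half,px),cv2.COLOR_RGB2GRAY).astype(float)
    n=g.shape[0];X,Y=np.meshgrid(c0[0]-half+px*np.arange(n),c0[1]+half-px*np.arange(n))
    cam=f['world_from_camera'][:3,3];k=.006/(cam[2]-.091)
    R=np.hypot(X-c0[0],Y-c0[1])<.046
    def cost(p):
        c=np.array(p[:2])/1000+c0
        M=shape(X,Y,c,p[2])
        if wall: M=M*shape(X+k*(X-cam[0]),Y+k*(Y-cam[1]),c,p[2])
        a=g[R];b=M[R]; return -np.corrcoef(a,b)[0,1]*-1
    best=None
    for t0 in(.35,.5,.65):
        r=minimize(cost,[0,0,t0],method='Nelder-Mead',options=dict(initial_simplex=[[0,0,t0],[3,0,t0],[0,3,t0],[0,0,t0+.15]]))
        if best is None or r.fun<best.fun:best=r
    return (np.array(best.x[:2])/1000+c0).round(4),np.degrees(best.x[2]).round(2),best.fun
E
python3 - <<'E'
from meas import *
for n in('top','side'):
    f=dict(np.load(f'last_{n}.npz'))
    for w in(0,1): print(n,w,fitport(f,np.array([.579,.1735]),w))
E
```

```text
top 0 (array([0.5799, 0.1744]), np.float64(29.05), np.float64(-0.9529065744599434))
top 1 (array([0.5808, 0.1751]), np.float64(29.17), np.float64(-0.9514535806112611))
side 0 (array([0.5781, 0.1706]), np.float64(28.91), np.float64(-0.9119588782990543))
side 1 (array([0.5791, 0.1734]), np.float64(30.19), np.float64(-0.9455053890840543))
```

```bash
cat > go.py <<'E'
import sys
from h import *
from scipy.spatial.transform import Rotation as R
# usage: go.py x y z yaw_deg -> total shift in units along tool axes, total turn in units
def go(x,y,z,yaw):
    s=bot.get_state();Rc=R.from_rotvec(s['tcp_rot'])
    c,n=np.cos(np.radians(yaw)),np.sin(np.radians(yaw))
    Rt=R.from_matrix(np.array([[c,n,0],[n,-c,0],[0,0,-1.]]))
    d=Rc.inv().apply(np.array([x,y,z])-s['tcp_pos'])/.05
    r=np.degrees((Rc.inv()*Rt).as_rotvec())/8
    print('t',round(s['t'],2),'tcp',s['tcp_pos'].round(4),'F',s['force'].round(1),'T',s['wrist_torque'].round(2),'w',round(s['width'],4),'q6',s['joint_pos'][5].round(2))
    m=Rc.as_matrix();print('yaw',np.degrees(np.arctan2(m[1,0],m[0,0])).round(2),'shift',d.round(3),'turn',r.round(3))
if __name__=='__main__': go(*map(float,sys.argv[1:5]))
E
python3 go.py .5746 .0014 .2 97.5
```

```text
t 0.1 tcp [0.222  0.6106 0.2308] F [-0.7  1.   0.5] T [-0.02 -0.01  0.04] w 0.0853 q6 -0.05
yaw 70.02 shift [-9.039 10.792  0.624] turn [-2.000e-03  7.000e-03 -3.436e+00]
```

Emit:
play_rows --plan '[{"tx": -0.45, "ty": 0.54, "tz": 0.03}, {"tx": -0.45, "ty": 0.54, "tz": 0.03}, {"tx": -0.45, "ty": 0.54, "tz": 0.03}, {"tx": -0.45, "ty": 0.54, "tz": 0.03}, {"tx": -0.45, "ty": 0.54, "tz": 0.03}, {"tx": -0.45, "ty": 0.54, "tz": 0.03}, {"tx": -0.45, "ty": 0.54, "tz": 0.03}, {"tx": -0.45, "ty": 0.54, "tz": 0.03}, {"tx": -0.45, "ty": 0.54, "tz": 0.03}, {"tx": -0.45, "ty": 0.54, "tz": 0.03}, {"tx": -0.45, "ty": 0.54, "tz": 0.03}, {"tx": -0.45, "ty": 0.54, "tz": 0.03}, {"tx": -0.45, "ty": 0.54, "tz": 0.03}, {"tx": -0.45, "ty": 0.54, "tz": 0.03}, {"tx": -0.45, "ty": 0.54, "tz": 0.03}, {"tx": -0.45, "ty": 0.54, "tz": 0.03}, {"tx": -0.45, "ty": 0.54, "tz": 0.03}, {"tx": -0.45, "ty": 0.54, "tz": 0.03}, {"tx": -0.45, "ty": 0.54, "tz": 0.03}, {"tx": -0.45, "ty": 0.54, "tz": 0.03}]' --gripper -1

```text
validation failed for argument at $.pl...
```

```bash
python3 go.py .5746 .0014 .2 97.5
```

```text
t 0.1 tcp [0.222  0.6106 0.2308] F [-0.7  1.   0.5] T [-0.02 -0.01  0.04] w 0.0853 q6 -0.05
yaw 70.02 shift [-9.039 10.792  0.624] turn [-2.000e-03  7.000e-03 -3.436e+00]
```

Emit:
play_rows --plan '[{"tx": -0.45, "ty": 0.54, "tz": 0.03, "rx": 0, "ry": 0, "rz": 0}]' --gripper -1

```text
t: 0.2
tcp_pos: [0.2386, 0.5822, 0.2289]
tcp_rot: [-2.571, -1.805, 0.0]
force: [1.5, 0.3, -0.2]
width: 0.0853
```

Emit:
play_rows --plan '[{"tx": -0.46, "ty": 0.55, "tz": 0.03, "rx": 0, "ry": 0, "rz": 0}, {"tx": -0.46, "ty": 0.55, "tz": 0.03, "rx": 0, "ry": 0, "rz": 0}, {"tx": -0.46, "ty": 0.55, "tz": 0.03, "rx": 0, "ry": 0, "rz": 0}, {"tx": -0.46, "ty": 0.55, "tz": 0.03, "rx": 0, "ry": 0, "rz": 0}, {"tx": -0.46, "ty": 0.55, "tz": 0.03, "rx": 0, "ry": 0, "rz": 0}, {"tx": -0.46, "ty": 0.55, "tz": 0.03, "rx": 0, "ry": 0, "rz": 0}, {"tx": -0.46, "ty": 0.55, "tz": 0.03, "rx": 0, "ry": 0, "rz": 0}, {"tx": -0.46, "ty": 0.55, "tz": 0.03, "rx": 0, "ry": 0, "rz": 0}, {"tx": -0.46, "ty": 0.55, "tz": 0.03, "rx": 0, "ry": 0, "rz": 0}, {"tx": -0.46, "ty": 0.55, "tz": 0.03, "rx": 0, "ry": 0, "rz": 0}, {"tx": -0.46, "ty": 0.55, "tz": 0.03, "rx": 0, "ry": 0, "rz": 0}, {"tx": -0.46, "ty": 0.55, "tz": 0.03, "rx": 0, "ry": 0, "rz": 0}, {"tx": -0.46, "ty": 0.55, "tz": 0.03, "rx": 0, "ry": 0, "rz": 0}, {"tx": -0.46, "ty": 0.55, "tz": 0.03, "rx": 0, "ry": 0, "rz": 0}, {"tx": -0.46, "ty": 0.55, "tz": 0.03, "rx": 0, "ry": 0, "rz": 0}, {"tx": -0.46, "ty": 0.55, "tz": 0.03, "rx": 0, "ry": 0, "rz": 0}, {"tx": 0, "ty": 0, "tz": 0, "rx": 0, "ry": 0, "rz": -0.9}, {"tx": 0, "ty": 0, "tz": 0, "rx": 0, "ry": 0, "rz": -0.9}, {"tx": 0, "ty": 0, "tz": 0, "rx": 0, "ry": 0, "rz": -0.9}, {"tx": 0, "ty": 0, "tz": 0, "rx": 0, "ry": 0, "rz": -0.8}]' --gripper -0.3

```text
t: 2.2
tcp_pos: [0.5363, 0.0602, 0.1996]
tcp_rot: [-2.04, -2.386, 0.011]
force: [-0.6, 0.3, 0.6]
width: 0.0553
```

```bash
python3 go.py .5746 .0014 .12 97.5
```

```text
t 2.2 tcp [0.5363 0.0602 0.1996] F [-0.6  0.3  0.6] T [-0.03 -0.   -0.03] w 0.0553 q6 -1.67
yaw 98.93 shift [-1.277  0.585  1.593] turn [-0.048  0.022  0.179]
```

Emit:
play_rows --plan '[{"tx": -0.35, "ty": 0.16, "tz": 0.2, "rx": -0.02, "ry": 0, "rz": 0.1}, {"tx": -0.35, "ty": 0.16, "tz": 0.4, "rx": -0.02, "ry": 0.02, "rz": 0.08}, {"tx": -0.35, "ty": 0.16, "tz": 0.5, "rx": 0, "ry": 0, "rz": 0}, {"tx": -0.3, "ty": 0.14, "tz": 0.55, "rx": 0, "ry": 0, "rz": 0}, {"tx": 0, "ty": 0, "tz": 0, "rx": 0, "ry": 0, "rz": 0}]'

```text
t: 2.7
tcp_pos: [0.5778, -0.004, 0.1146]
tcp_rot: [2.065, 2.367, 0.0]
force: [-0.2, 0.3, 0.8]
width: 0.0557
```

```bash
python3 go.py .5746 .0014 .081 97.5
```

```text
t 2.7 tcp [ 0.5778 -0.004   0.1146] F [-0.2  0.3  0.8] T [-0.01  0.02 -0.04] w 0.0557 q6 -1.77
yaw 97.8 shift [ 0.116 -0.05   0.673] turn [ 0.001 -0.     0.037]
```

Emit:
play_rows --plan '[{"tx": 0.06, "ty": -0.03, "tz": 0.35, "rx": 0, "ry": 0, "rz": 0.04}, {"tx": 0.06, "ty": -0.02, "tz": 0.32, "rx": 0, "ry": 0, "rz": 0}, {"tx": 0, "ty": 0, "tz": 0, "rx": 0, "ry": 0, "rz": 0}]'

```text
t: 3.0
tcp_pos: [0.574, 0.0022, 0.0814]
tcp_rot: [-2.073, -2.359, 0.0]
force: [0.2, 0.4, 0.4]
width: 0.0555
```

Emit:
play_rows --plan '[{"tx": 0, "ty": 0, "tz": 0, "rx": 0, "ry": 0, "rz": 0}, {"tx": 0, "ty": 0, "tz": 0, "rx": 0, "ry": 0, "rz": 0}, {"tx": 0, "ty": 0, "tz": 0, "rx": 0, "ry": 0, "rz": 0}, {"tx": 0, "ty": 0, "tz": 0, "rx": 0, "ry": 0, "rz": 0}, {"tx": 0, "ty": 0, "tz": 0, "rx": 0, "ry": 0, "rz": 0}]' --gripper 1 --force 20

```text
t: 3.5
tcp_pos: [0.5747, 0.0019, 0.0846]
tcp_rot: [2.071, 2.36, 0.0]
force: [3.2, 0.8, -15.1]
width: 0.0135
```

```bash
python3 go.py .5746 .0014 .081 97.5; python3 -c "
from h import *
f=grab('side');cv2.imwrite('pics/s1.png',cv2.resize(f['color'][120:240,230:390],(800,600),interpolation=cv2.INTER_CUBIC)[:,:,::-1])"
```

```text
t 3.5 tcp [0.5747 0.0019 0.0846] F [  3.2   0.8 -15.1] T [ 0.15 -0.35  0.01] w 0.0135 q6 -1.75
yaw 97.46 shift [-0.009 -0.004  0.072] turn [ 0.009  0.009 -0.004]
```

View pics/s1.png

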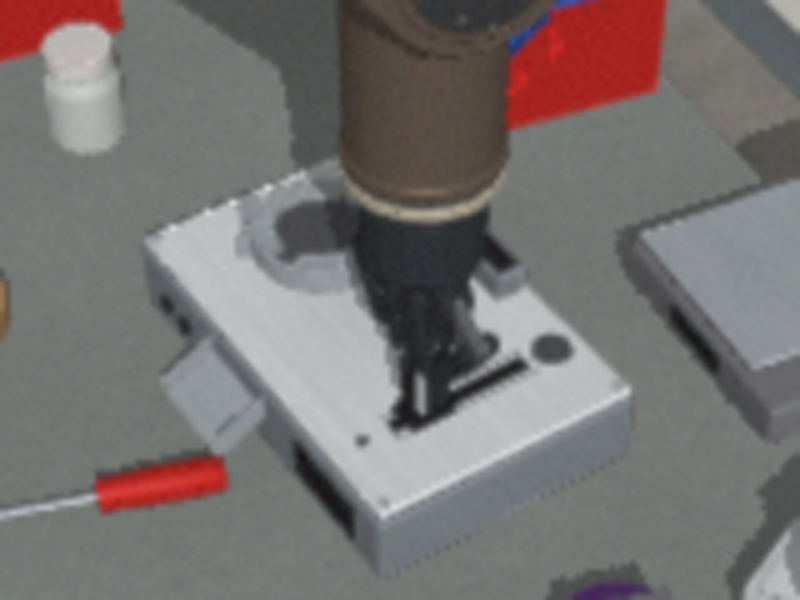

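Slide grip is pinched (width 13.5 mm, expected 14). Tool +y is along its travel, so I'll drive it.

Emit:
play_rows --plan '[{"tx": 0, "ty": 0.2, "tz": 0, "rx": 0, "ry": 0, "rz": 0}, {"tx": 0, "ty": 0.2, "tz": 0, "rx": 0, "ry": 0, "rz": 0}, {"tx": 0, "ty": 0.2, "tz": 0, "rx": 0, "ry": 0, "rz": 0}, {"tx": 0, "ty": 0.2, "tz": 0, "rx": 0, "ry": 0, "rz": 0}]'

```text
t: 3.95
tcp_pos: [0.6145, 0.0071, 0.0846]
tcp_rot: [-2.071, -2.36, 0.004]
force: [-2.7, -2.4, -8.6]
width: 0.0134
```

```bash
python3 go.py .5746 .0014 .081 97.5
```

```text
t 3.95 tcp [0.6145 0.0071 0.0846] F [-2.7 -2.4 -8.6] T [-0.39  0.32  0.01] w 0.0134 q6 -1.74
yaw 97.46 shift [-0.009 -0.805  0.073] turn [-0.02   0.006 -0.005]
```

Emit:
play_rows --plan '[{"tx": 0, "ty": 0.1, "tz": 0, "rx": 0, "ry": 0, "rz": 0}, {"tx": 0, "ty": 0.1, "tz": 0, "rx": 0, "ry": 0, "rz": 0}, {"tx": 0, "ty": 0.1, "tz": 0, "rx": 0, "ry": 0, "rz": 0}, {"tx": 0, "ty": 0.1, "tz": 0, "rx": 0, "ry": 0, "rz": 0}]'

```text
t: 4.35
tcp_pos: [0.6368, 0.0101, 0.0845]
tcp_rot: [-2.071, -2.361, 0.005]
force: [-23.2, -7.7, 3.4]
width: 0.013
```

Emit:
play_rows --plan '[{"tx": 0, "ty": 0.08, "tz": 0, "rx": 0, "ry": 0, "rz": 0}, {"tx": 0, "ty": 0.08, "tz": 0, "rx": 0, "ry": 0, "rz": 0}, {"tx": 0, "ty": 0.04, "tz": 0, "rx": 0, "ry": 0, "rz": 0}]'

```text
t: 4.65
tcp_pos: [0.6371, 0.01, 0.0844]
tcp_rot: [-2.061, -2.351, 0.027]
force: [-8.3, -3.7, -1.1]
width: 0.0135
```

Emit:
play_rows --plan '[{"tx": 0, "ty": 0, "tz": 0, "rx": 0, "ry": 0, "rz": 0}, {"tx": 0, "ty": 0, "tz": 0, "rx": 0, "ry": 0, "rz": 0}, {"tx": 0, "ty": 0, "tz": 0, "rx": 0, "ry": 0, "rz": 0}, {"tx": 0, "ty": 0, "tz": -0.4, "rx": 0, "ry": 0, "rz": 0}, {"tx": 0, "ty": 0, "tz": -0.8, "rx": 0, "ry": 0, "rz": 0}, {"tx": 0, "ty": 0, "tz": -0.9, "rx": 0, "ry": 0, "rz": 0}]' --gripper -0.3

```text
t: 5.25
tcp_pos: [0.6393, 0.0113, 0.1887]
tcp_rot: [-2.059, -2.349, 0.029]
force: [0.7, -0.4, -0.4]
width: 0.0559
```

```bash
python3 go.py .544 -.3385 .20 51.7;  python3 -c "
from h import *
f=grab('side');cv2.imwrite('pics/s2.png',cv2.resize(f['color'][120:240,230:390],(800,600),interpolation=cv2.INTER_CUBIC)[:,:,::-1])"
```

```text
t 5.25 tcp [0.6393 0.0113 0.1887] F [ 0.7 -0.4 -0.4] T [-0.01  0.   -0.  ] w 0.0559 q6 -1.73
yaw 97.52 shift [-6.686 -2.811 -0.164] turn [-0.18   0.064  5.727]
```

View pics/s2.png

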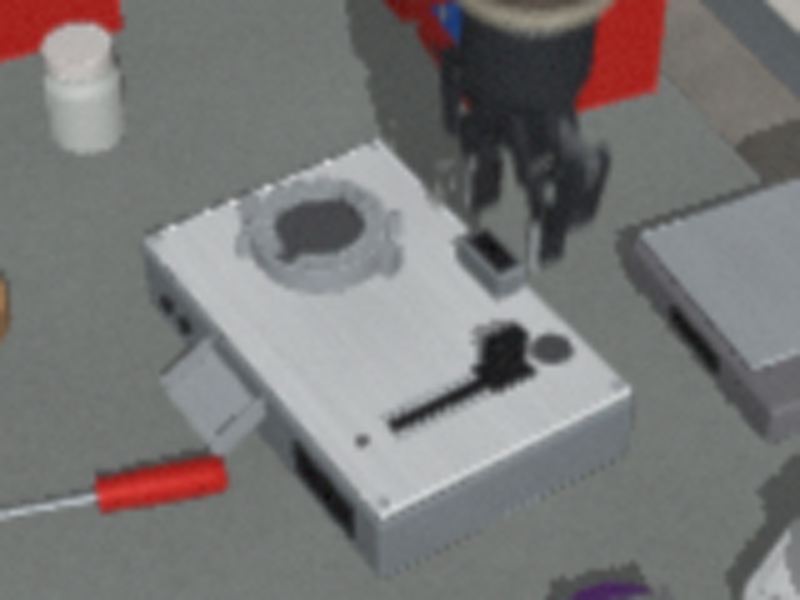

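The slide grip now sits against the large disc (crop 505,355), and the pinched drive stalled after 63 mm. On to the lid.

Emit:
play_rows --plan '[{"tx": -0.46, "ty": -0.19, "tz": 0, "rx": -0.1, "ry": 0.03, "rz": 0}, {"tx": -0.46, "ty": -0.19, "tz": 0, "rx": -0.1, "ry": 0.03, "rz": 0}, {"tx": -0.46, "ty": -0.19, "tz": -0.02, "rx": 0, "ry": 0, "rz": 0}, {"tx": -0.46, "ty": -0.19, "tz": -0.02, "rx": 0, "ry": 0, "rz": 0}, {"tx": -0.46, "ty": -0.19, "tz": 0, "rx": 0, "ry": 0, "rz": 0}, {"tx": -0.46, "ty": -0.19, "tz": 0, "rx": 0, "ry": 0, "rz": 0}, {"tx": -0.46, "ty": -0.19, "tz": 0, "rx": 0, "ry": 0, "rz": 0}, {"tx": -0.46, "ty": -0.19, "tz": 0, "rx": 0, "ry": 0, "rz": 0}, {"tx": -0.46, "ty": -0.19, "tz": 0, "rx": 0, "ry": 0, "rz": 0}, {"tx": -0.46, "ty": -0.19, "tz": 0, "rx": 0, "ry": 0, "rz": 0}, {"tx": -0.46, "ty": -0.19, "tz": 0, "rx": 0, "ry": 0, "rz": 0}, {"tx": -0.46, "ty": -0.19, "tz": 0, "rx": 0, "ry": 0, "rz": 0}, {"tx": -0.46, "ty": -0.19, "tz": 0, "rx": 0, "ry": 0, "rz": 0}, {"tx": -0.46, "ty": -0.19, "tz": 0, "rx": 0, "ry": 0, "rz": 0}]'

```text
t: 6.7
tcp_pos: [0.5626, -0.336, 0.2036]
tcp_rot: [2.046, 2.348, 0.047]
force: [-0.4, -0.7, 0.8]
width: 0.0558
```

Emit:
play_rows --plan '[{"tx": 0, "ty": 0, "tz": 0, "rx": 0, "ry": 0, "rz": 0.9}, {"tx": 0, "ty": 0, "tz": 0, "rx": 0, "ry": 0, "rz": 0.9}, {"tx": 0, "ty": 0, "tz": 0, "rx": 0, "ry": 0, "rz": 0.9}, {"tx": 0, "ty": 0, "tz": 0, "rx": 0, "ry": 0, "rz": 0.9}, {"tx": 0, "ty": 0, "tz": 0, "rx": 0, "ry": 0, "rz": 0.9}, {"tx": 0, "ty": 0, "tz": 0, "rx": 0, "ry": 0, "rz": 0.9}, {"tx": 0, "ty": 0, "tz": 0, "rx": 0, "ry": 0, "rz": 0.4}]'

```text
t: 7.4
tcp_pos: [0.5651, -0.3419, 0.2052]
tcp_rot: [2.834, 1.305, 0.069]
force: [-0.6, -0.0, 0.1]
width: 0.0556
```

```bash
python3 go.py .544 -.3385 .075 51.7
```

```text
t 7.4 tcp [ 0.5651 -0.3419  0.2052] F [-0.6 -0.   0.1] T [ 0.04  0.01 -0.01] w 0.0556 q6 -1.49
yaw 49.49 shift [-0.305 -0.461  2.58 ] turn [ 0.272 -0.22  -0.281]
```

Emit:
play_rows --plan '[{"tx": 0, "ty": 0, "tz": 0, "rx": 0.27, "ry": -0.22, "rz": -0.28}, {"tx": -0.15, "ty": -0.2, "tz": 0.2, "rx": 0, "ry": 0, "rz": 0}, {"tx": -0.15, "ty": -0.2, "tz": 0.2, "rx": 0, "ry": 0, "rz": 0}, {"tx": 0, "ty": 0, "tz": 0, "rx": 0, "ry": 0, "rz": 0}]'

```text
t: 7.8
tcp_pos: [0.5422, -0.342, 0.1859]
tcp_rot: [2.824, 1.366, 0.003]
force: [0.6, 0.3, 0.7]
width: 0.0556
```

```bash
python3 go.py .544 -.3385 .075 51.7
```

```text
t 7.8 tcp [ 0.5422 -0.342   0.1859] F [0.6 0.3 0.7] T [-0.04 -0.05  0.01] w 0.0556 q6 -1.51
yaw 51.64 shift [ 0.078 -0.026  2.219] turn [ 0.035  0.001 -0.007]
```

Emit:
play_rows --plan '[{"tx": 0.04, "ty": -0.01, "tz": 0.5, "rx": 0.03, "ry": 0, "rz": 0}, {"tx": 0.04, "ty": -0.01, "tz": 0.6, "rx": 0, "ry": 0, "rz": 0}, {"tx": 0, "ty": 0, "tz": 0.6, "rx": 0, "ry": 0, "rz": 0}, {"tx": 0, "ty": 0, "tz": 0.5, "rx": 0, "ry": 0, "rz": 0}, {"tx": 0, "ty": 0, "tz": 0, "rx": 0, "ry": 0, "rz": 0}]'

```text
t: 8.3
tcp_pos: [0.5506, -0.341, 0.077]
tcp_rot: [2.819, 1.363, 0.01]
force: [-0.8, -0.2, 0.6]
width: 0.0554
```

```bash
python3 go.py .544 -.3385 .028 51.7
```

```text
t 8.3 tcp [ 0.5506 -0.341   0.077 ] F [-0.8 -0.2  0.6] T [ 0.02 -0.03 -0.01] w 0.0554 q6 -1.5
yaw 51.59 shift [-0.045 -0.147  0.978] turn [ 0.085 -0.011 -0.013]
```

Emit:
play_rows --plan '[{"tx": -0.03, "ty": -0.1, "tz": 0.15, "rx": 0.08, "ry": 0, "rz": 0}, {"tx": -0.02, "ty": -0.08, "tz": 0.25, "rx": 0, "ry": 0, "rz": 0}, {"tx": 0, "ty": -0.03, "tz": 0.25, "rx": 0, "ry": 0, "rz": 0}, {"tx": 0, "ty": 0, "tz": 0.25, "rx": 0, "ry": 0, "rz": 0}, {"tx": 0, "ty": 0, "tz": 0, "rx": 0, "ry": 0, "rz": 0}]'

```text
t: 8.8
tcp_pos: [0.5432, -0.3376, 0.0325]
tcp_rot: [2.825, 1.365, 0.007]
force: [0.2, -0.3, 0.9]
width: 0.0555
```

```bash
python3 go.py .544 -.3385 .028 51.7
```

```text
t 8.8 tcp [ 0.5432 -0.3376  0.0325] F [ 0.2 -0.3  0.9] T [-0.    0.01 -0.02] w 0.0555 q6 -1.51
yaw 51.59 shift [-0.004  0.023  0.091] turn [ 0.04  -0.016 -0.014]
```

Emit:
play_rows --plan '[{"tx": 0, "ty": 0.02, "tz": 0.08, "rx": 0.04, "ry": -0.01, "rz": -0.01}, {"tx": 0, "ty": 0, "tz": 0, "rx": 0, "ry": 0, "rz": 0}]'

```text
t: 9.0
tcp_pos: [0.5443, -0.3385, 0.0284]
tcp_rot: [-2.827, -1.369, -0.001]
force: [-0.3, 0.5, 0.3]
width: 0.0554
```

Emit:
play_rows --plan '[{"tx": 0, "ty": 0, "tz": 0, "rx": 0, "ry": 0, "rz": 0}, {"tx": 0, "ty": 0, "tz": 0, "rx": 0, "ry": 0, "rz": 0}, {"tx": 0, "ty": 0, "tz": 0, "rx": 0, "ry": 0, "rz": 0}, {"tx": 0, "ty": 0, "tz": 0, "rx": 0, "ry": 0, "rz": 0}, {"tx": 0, "ty": 0, "tz": 0, "rx": 0, "ry": 0, "rz": 0}, {"tx": 0, "ty": 0, "tz": 0, "rx": 0, "ry": 0, "rz": 0}]' --gripper 1 --force 60

```text
t: 9.6
tcp_pos: [0.545, -0.339, 0.0296]
tcp_rot: [2.827, 1.369, 0.002]
force: [-0.3, -0.3, -2.1]
width: 0.0149
```

```bash
python3 go.py .544 -.3385 .128 51.7
```

```text
t 9.6 tcp [ 0.545  -0.339   0.0296] F [-0.3 -0.3 -2.1] T [0.01 0.   0.04] w 0.0149 q6 -1.51
yaw 51.67 shift [-0.003 -0.018 -1.968] turn [ 0.011 -0.006 -0.003]
```

Emit:
play_rows --plan '[{"tx": 0, "ty": 0, "tz": -0.3, "rx": 0, "ry": 0, "rz": 0}, {"tx": 0, "ty": 0, "tz": -0.5, "rx": 0, "ry": 0, "rz": 0}, {"tx": 0, "ty": 0, "tz": -0.6, "rx": 0, "ry": 0, "rz": 0}, {"tx": 0, "ty": 0, "tz": -0.6, "rx": 0, "ry": 0, "rz": 0}, {"tx": 0, "ty": 0, "tz": -0.6, "rx": 0, "ry": 0, "rz": 0}, {"tx": 0, "ty": 0, "tz": -0.4, "rx": 0, "ry": 0, "rz": 0}, {"tx": 0, "ty": 0, "tz": 0, "rx": 0, "ry": 0, "rz": 0}]'

```text
t: 10.3
tcp_pos: [0.5441, -0.3385, 0.1906]
tcp_rot: [2.827, 1.369, 0.002]
force: [0.6, -0.7, -2.0]
width: 0.0149
```

```bash
python3 go.py .58 .1742 .18 51.7
```

```text
t 10.3 tcp [ 0.5441 -0.3385  0.1906] F [ 0.6 -0.7 -2. ] T [-0.01 -0.04  0.06] w 0.0149 q6 -1.51
yaw 51.67 shift [ 8.489 -5.795  0.209] turn [ 0.012 -0.006 -0.003]
```

Emit:
play_rows --plan '[{"tx": 0.25, "ty": -0.17, "tz": 0.01, "rx": 0, "ry": 0, "rz": 0}, {"tx": 0.45, "ty": -0.31, "tz": 0.01, "rx": 0, "ry": 0, "rz": 0}, {"tx": 0.45, "ty": -0.31, "tz": 0.01, "rx": 0, "ry": 0, "rz": 0}, {"tx": 0.45, "ty": -0.31, "tz": 0.01, "rx": 0, "ry": 0, "rz": 0}, {"tx": 0.45, "ty": -0.31, "tz": 0.01, "rx": 0, "ry": 0, "rz": 0}, {"tx": 0.45, "ty": -0.31, "tz": 0.01, "rx": 0, "ry": 0, "rz": 0}, {"tx": 0.45, "ty": -0.31, "tz": 0.01, "rx": 0, "ry": 0, "rz": 0}, {"tx": 0.45, "ty": -0.31, "tz": 0.01, "rx": 0, "ry": 0, "rz": 0}, {"tx": 0.45, "ty": -0.31, "tz": 0.01, "rx": 0, "ry": 0, "rz": 0}, {"tx": 0.45, "ty": -0.31, "tz": 0.01, "rx": 0, "ry": 0, "rz": 0}, {"tx": 0.45, "ty": -0.31, "tz": 0.01, "rx": 0, "ry": 0, "rz": 0}, {"tx": 0.45, "ty": -0.31, "tz": 0.01, "rx": 0, "ry": 0, "rz": 0}, {"tx": 0.45, "ty": -0.31, "tz": 0.01, "rx": 0, "ry": 0, "rz": 0}, {"tx": 0.45, "ty": -0.31, "tz": 0.01, "rx": 0, "ry": 0, "rz": 0}, {"tx": 0.45, "ty": -0.31, "tz": 0.01, "rx": 0, "ry": 0, "rz": 0}, {"tx": 0.45, "ty": -0.31, "tz": 0.01, "rx": 0, "ry": 0, "rz": 0}, {"tx": 0.45, "ty": -0.31, "tz": 0.01, "rx": 0, "ry": 0, "rz": 0}, {"tx": 0.45, "ty": -0.31, "tz": 0.01, "rx": 0, "ry": 0, "rz": 0}, {"tx": 0.35, "ty": -0.25, "tz": 0.01, "rx": 0, "ry": 0, "rz": 0}, {"tx": 0, "ty": 0, "tz": 0, "rx": 0, "ry": 0, "rz": 0}]'

```text
t: 12.3
tcp_pos: [0.5563, 0.1963, 0.1627]
tcp_rot: [-2.812, -1.362, 0.039]
force: [1.2, -0.3, -2.4]
width: 0.0148
```

```bash
python3 go.py .58 .1742 .18 119.3
```

```text
t 12.3 tcp [0.5563 0.1963 0.1627] F [ 1.2 -0.3 -2.4] T [-0.03  0.01  0.02] w 0.0148 q6 -0.63
yaw 51.7 shift [-0.059  0.638 -0.361] turn [-0.229 -0.012 -8.451]
```

Emit:
play_rows --plan '[{"tx": 0, "ty": 0.1, "tz": -0.1, "rx": -0.23, "ry": 0, "rz": 0}, {"tx": 0, "ty": 0, "tz": 0, "rx": 0, "ry": 0, "rz": -0.85}, {"tx": 0, "ty": 0, "tz": 0, "rx": 0, "ry": 0, "rz": -0.85}, {"tx": 0, "ty": 0, "tz": 0, "rx": 0, "ry": 0, "rz": -0.85}, {"tx": 0, "ty": 0, "tz": 0, "rx": 0, "ry": 0, "rz": -0.85}, {"tx": 0, "ty": 0, "tz": 0, "rx": 0, "ry": 0, "rz": -0.85}, {"tx": 0, "ty": 0, "tz": 0, "rx": 0, "ry": 0, "rz": -0.85}, {"tx": 0, "ty": 0, "tz": 0, "rx": 0, "ry": 0, "rz": -0.85}, {"tx": 0, "ty": 0, "tz": 0, "rx": 0, "ry": 0, "rz": -0.85}, {"tx": 0, "ty": 0, "tz": 0, "rx": 0, "ry": 0, "rz": -0.85}, {"tx": 0, "ty": 0, "tz": 0, "rx": 0, "ry": 0, "rz": -0.6}, {"tx": 0, "ty": 0, "tz": 0, "rx": 0, "ry": 0, "rz": 0}]'

```text
t: 13.5
tcp_pos: [0.5455, 0.1904, 0.1566]
tcp_rot: [-1.554, -2.718, 0.052]
force: [-0.5, -0.0, -2.4]
width: 0.015
```

```bash
python3 go.py .58 .1742 .165 119.3
```

```text
t 13.5 tcp [0.5455 0.1904 0.1566] F [-0.5 -0.  -2.4] T [-0.    0.01 -0.02] w 0.015 q6 -1.8
yaw 120.49 shift [-0.631  0.425 -0.177] turn [-0.241  0.056  0.148]
```

Emit:
play_rows --plan '[{"tx": 0, "ty": 0, "tz": 0, "rx": -0.24, "ry": 0.05, "rz": 0.14}, {"tx": -0.3, "ty": 0.2, "tz": 0, "rx": 0, "ry": 0, "rz": 0}, {"tx": -0.3, "ty": 0.2, "tz": 0, "rx": 0, "ry": 0, "rz": 0}, {"tx": 0, "ty": 0, "tz": 0, "rx": 0, "ry": 0, "rz": 0}]'

```text
t: 13.9
tcp_pos: [0.5775, 0.1723, 0.1549]
tcp_rot: [-1.597, -2.704, 0.004]
force: [-0.4, -0.0, -1.4]
width: 0.0146
```

```bash
python3 go.py .58 .1742 .14 119.3
```

```text
t 13.9 tcp [0.5775 0.1723 0.1549] F [-0.4 -0.  -1.4] T [-0.01 -0.05 -0.01] w 0.0146 q6 -1.83
yaw 118.86 shift [0.009 0.064 0.299] turn [-0.019  0.001 -0.055]
```

Emit:
play_rows --plan '[{"tx": 0.01, "ty": 0.06, "tz": 0.25, "rx": -0.02, "ry": 0, "rz": -0.06}, {"tx": 0, "ty": 0, "tz": 0.22, "rx": 0, "ry": 0, "rz": 0}, {"tx": 0, "ty": 0, "tz": 0, "rx": 0, "ry": 0, "rz": 0}]'

```text
t: 14.2
tcp_pos: [0.5804, 0.1734, 0.1285]
tcp_rot: [-1.589, -2.709, 0.002]
force: [-0.3, 0.1, -2.2]
width: 0.0151
```

```bash
python3 go.py .58 .1742 .13 119.3; python3 -c "
from h import *
f=grab('side');cv2.imwrite('pics/s3.png',cv2.resize(f['color'][120:225,240:380],(800,600),interpolation=cv2.INTER_CUBIC)[:,:,::-1])
f=grab('top');cv2.imwrite('pics/t3.png',cv2.resize(f['color'][140:235,190:320],(800,584),interpolation=cv2.INTER_CUBIC)[:,:,::-1])"
```

```text
t 14.2 tcp [0.5804 0.1734 0.1285] F [-0.3  0.1 -2.2] T [-0.02 -0.02 -0.04] w 0.0151 q6 -1.84
yaw 119.21 shift [ 0.017 -0.    -0.03 ] turn [-0.009 -0.001 -0.011]
```

View pics/s3.png

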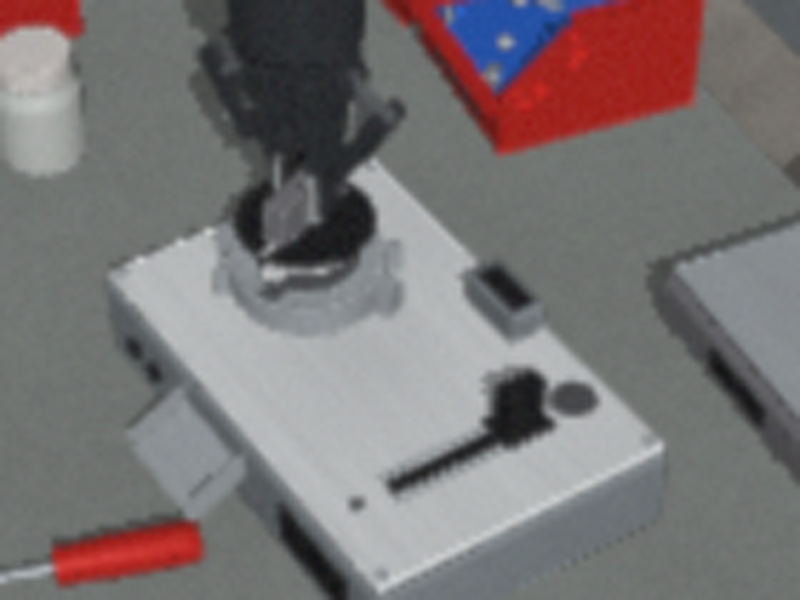

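View pics/t3.png

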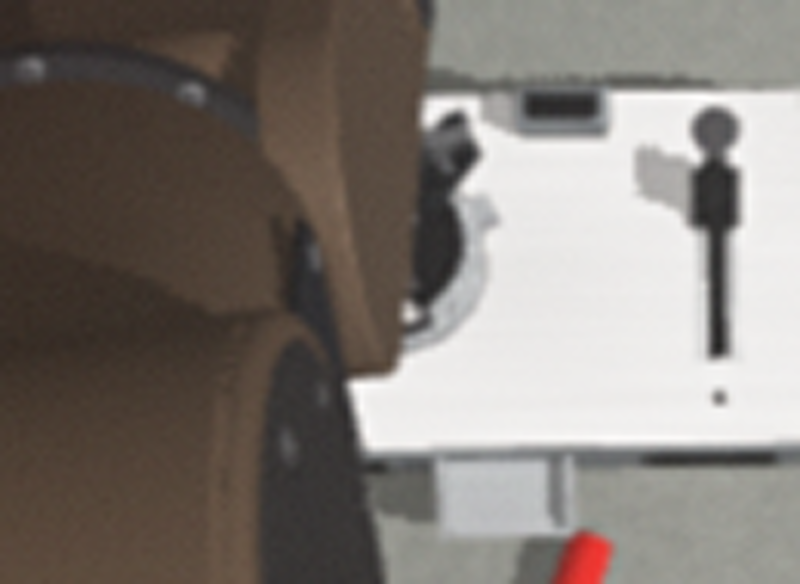

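```bash
python3 - <<'E'
from meas import *
from scipy.optimize import minimize
f=dict(np.load('last_side.npz'))
c0=np.array([.58,.174])
zf=.1285-.0296+.023
o=ortho(f,c0,zf,.06,.0005)
cv2.imwrite('pics/of.png',cv2.resize(o,(480,480))[:,:,::-1])
W=cloud(f);x,y,z=W[...,0],W[...,1],W[...,2]
m=(np.hypot(x-.58,y-.174)<.06)&(abs(z-zf)<.005)&(f['color'].max(-1)<80)
P=W[m];print(len(P),np.median(P[:,2]),P[:,:2].min(0),P[:,:2].max(0))
print(cv2.minEnclosingCircle((P[:,:2]*1000).astype(np.float32)))
E
```

```text
177 0.12144991646372116 [0.53729842 0.1309893 ] [0.61766275 0.21139521]
((577.8383178710938, 171.38885498046875), 42.0244026184082)
```

View pics/of.png

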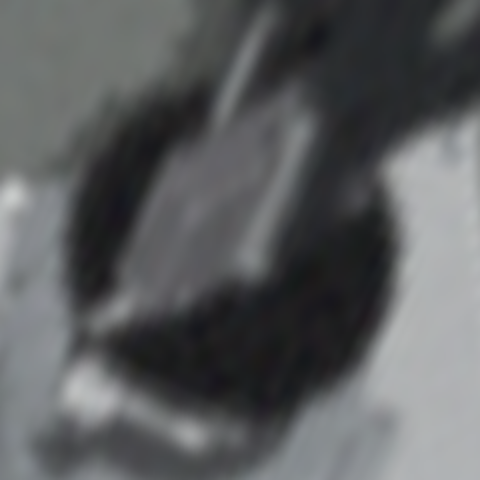

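Emit:
play_rows --plan '[{"tx": 0.02, "ty": 0.03, "tz": 0, "rx": -0.01, "ry": 0, "rz": -0.01}, {"tx": 0, "ty": 0, "tz": 0.06, "rx": 0, "ry": 0, "rz": 0}, {"tx": 0, "ty": 0, "tz": 0.06, "rx": 0, "ry": 0, "rz": 0}]'

```text
t: 14.6
tcp_pos: [0.5821, 0.176, 0.1244]
tcp_rot: [1.585, 2.71, 0.004]
force: [-0.4, -0.3, -2.3]
width: 0.015
```

```bash
python3 go.py .5813 .175 .1056 119.3
```

```text
t 14.6 tcp [0.5821 0.176  0.1244] F [-0.4 -0.3 -2.3] T [-0.03  0.06 -0.01] w 0.015 q6 -1.84
yaw 119.35 shift [-0.01  -0.025  0.376] turn [0.021 0.004 0.006]
```

Emit:
play_rows --plan '[{"tx": -0.01, "ty": -0.02, "tz": 0.03, "rx": 0.02, "ry": 0, "rz": 0}, {"tx": 0, "ty": 0, "tz": 0.07, "rx": 0, "ry": 0, "rz": 0}, {"tx": 0, "ty": 0, "tz": 0.07, "rx": 0, "ry": 0, "rz": 0}]'

```text
t: 14.9
tcp_pos: [0.5815, 0.1752, 0.1156]
tcp_rot: [1.586, 2.711, 0.0]
force: [-0.7, 0.2, -1.1]
width: 0.0147
```

```bash
python3 go.py .5813 .175 .1056 119.3
```

```text
t 14.9 tcp [0.5815 0.1752 0.1156] F [-0.7  0.2 -1.1] T [ 0.01 -0.   -0.  ] w 0.0147 q6 -1.84
yaw 119.36 shift [-0.001 -0.005  0.2  ] turn [0.004 0.005 0.007]
```

It's past the lip (underside about 5 mm below the mouth) with no contact force, so I'll continue down.

Emit:
play_rows --plan '[{"tx": 0, "ty": 0, "tz": 0.07, "rx": 0, "ry": 0, "rz": 0}, {"tx": 0, "ty": 0, "tz": 0.07, "rx": 0, "ry": 0, "rz": 0}, {"tx": 0, "ty": 0, "tz": 0.04, "rx": 0, "ry": 0, "rz": 0}, {"tx": 0, "ty": 0, "tz": 0.02, "rx": 0, "ry": 0, "rz": 0}]'

```text
t: 15.3
tcp_pos: [0.5814, 0.175, 0.105]
tcp_rot: [1.586, 2.711, -0.0]
force: [-8.3, -2.1, 31.2]
width: 0.0146
```

```bash
python3 go.py .5813 .175 .1056 119.3
```

```text
t 15.3 tcp [0.5814 0.175  0.105 ] F [-8.3 -2.1 31.2] T [-0.32  1.41 -0.03] w 0.0146 q6 -1.84
yaw 119.35 shift [ 0.001 -0.003 -0.012] turn [0.002 0.005 0.007]
```

Emit:
play_rows --plan '[{"tx": 0, "ty": -0.01, "tz": -0.02, "rx": 0, "ry": 0, "rz": 0}, {"tx": 0, "ty": 0, "tz": 0, "rx": 0, "ry": 0, "rz": 0}]'

```text
t: 15.5
tcp_pos: [0.5812, 0.1748, 0.1063]
tcp_rot: [1.586, 2.711, 0.0]
force: [0.3, -0.3, -2.4]
width: 0.0148
```

```bash
python3 go.py .5813 .175 .1056 119.3;python3 -c "
from h import *
f=grab('side');cv2.imwrite('pics/s4.png',cv2.resize(f['color'][130:200,250:350],(800,560),interpolation=cv2.INTER_CUBIC)[:,:,::-1])"
```

```text
t 15.5 tcp [0.5812 0.1748 0.1063] F [ 0.3 -0.3 -2.4] T [-0.   -0.03  0.02] w 0.0148 q6 -1.84
yaw 119.35 shift [0.002 0.004 0.014] turn [0.006 0.006 0.006]
```

View pics/s4.png

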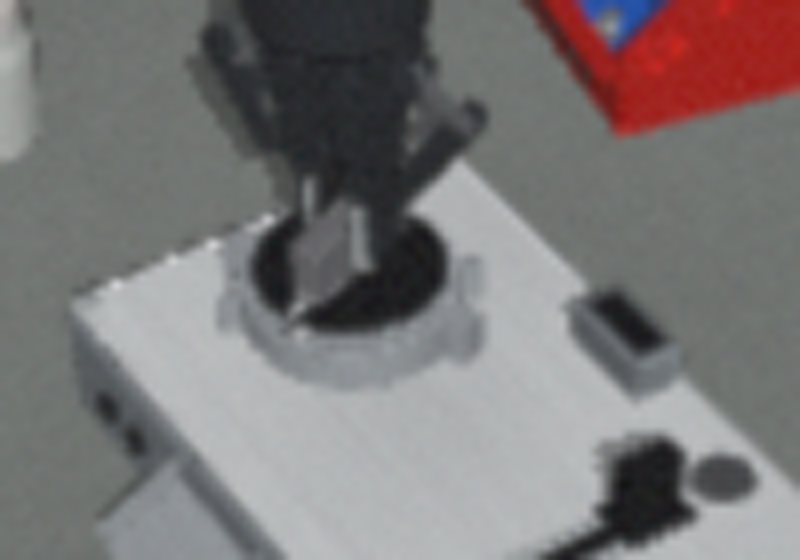

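Seated: TCP at 0.1063, so the lid's mid point is about 11.5 mm above the mouth. The flange lies flat in the view. Now I'll turn it in small steps.

Emit:
play_rows --plan '[{"tx": 0, "ty": 0, "tz": 0.01, "rx": 0, "ry": 0, "rz": 0.3}, {"tx": 0, "ty": 0, "tz": 0, "rx": 0, "ry": 0, "rz": 0.4}, {"tx": 0, "ty": 0, "tz": 0, "rx": 0, "ry": 0, "rz": 0.4}, {"tx": 0, "ty": 0, "tz": 0, "rx": 0, "ry": 0, "rz": 0}]'

```text
t: 15.95
tcp_pos: [0.5813, 0.1746, 0.1053]
tcp_rot: [1.795, 2.577, 0.0]
force: [0.3, -0.5, 0.2]
width: 0.0147
```

```bash
python3 go.py .5812 .1748 .106 75.2
```

```text
t 15.95 tcp [0.5813 0.1746 0.1053] F [ 0.3 -0.5  0.2] T [-0.07  0.09  0.02] w 0.0147 q6 -1.68
yaw 110.27 shift [ 0.005 -0.001 -0.015] turn [0.008 0.006 4.384]
```

Emit:
play_rows --plan '[{"tx": 0, "ty": 0, "tz": -0.01, "rx": 0, "ry": 0, "rz": 0.4}, {"tx": 0, "ty": 0, "tz": 0, "rx": 0, "ry": 0, "rz": 0.4}, {"tx": 0, "ty": 0, "tz": 0, "rx": 0, "ry": 0, "rz": 0.4}, {"tx": 0, "ty": 0, "tz": 0, "rx": 0, "ry": 0, "rz": 0.4}, {"tx": 0, "ty": 0, "tz": 0, "rx": 0, "ry": 0, "rz": 0}]'

```text
t: 16.45
tcp_pos: [0.5814, 0.1743, 0.1053]
tcp_rot: [2.07, 2.362, -0.001]
force: [-0.2, -0.3, -0.3]
width: 0.0149
```

```bash
python3 go.py .5812 .1748 .106 75.2
```

```text
t 16.45 tcp [0.5814 0.1743 0.1053] F [-0.2 -0.3 -0.3] T [-0.09  0.05  0.09] w 0.0149 q6 -1.46
yaw 97.54 shift [ 0.01  -0.003 -0.015] turn [0.007 0.008 2.793]
```

Emit:
play_rows --plan '[{"tx": 0.01, "ty": 0, "tz": 0, "rx": 0, "ry": 0, "rz": 0.4}, {"tx": 0, "ty": 0, "tz": 0, "rx": 0, "ry": 0, "rz": 0.4}, {"tx": 0, "ty": 0, "tz": 0, "rx": 0, "ry": 0, "rz": 0.4}, {"tx": 0, "ty": 0, "tz": 0, "rx": 0, "ry": 0, "rz": 0.4}, {"tx": 0, "ty": 0, "tz": 0, "rx": 0, "ry": 0, "rz": 0.4}, {"tx": 0, "ty": 0, "tz": 0, "rx": 0, "ry": 0, "rz": 0.4}, {"tx": 0, "ty": 0, "tz": 0, "rx": 0, "ry": 0, "rz": 0.3}, {"tx": 0, "ty": 0, "tz": 0, "rx": 0, "ry": 0, "rz": 0}]'

```text
t: 17.25
tcp_pos: [0.5815, 0.1741, 0.1053]
tcp_rot: [2.464, 1.945, -0.001]
force: [-0.1, -0.8, -0.2]
width: 0.0148
```

```bash
python3 go.py .5812 .1748 .106 75.2; python3 -c "
from h import *
f=grab('side');cv2.imwrite('pics/s5.png',cv2.resize(f['color'][130:200,250:350],(800,560),interpolation=cv2.INTER_CUBIC)[:,:,::-1])
f=grab('side','full5.png')"
```

```text
t 17.25 tcp [0.5815 0.1741 0.1053] F [-0.1 -0.8 -0.2] T [-0.09  0.1   0.09] w 0.0148 q6 -1.09
yaw 76.58 shift [ 0.011 -0.009 -0.014] turn [0.011 0.013 0.173]
```

View pics/s5.png

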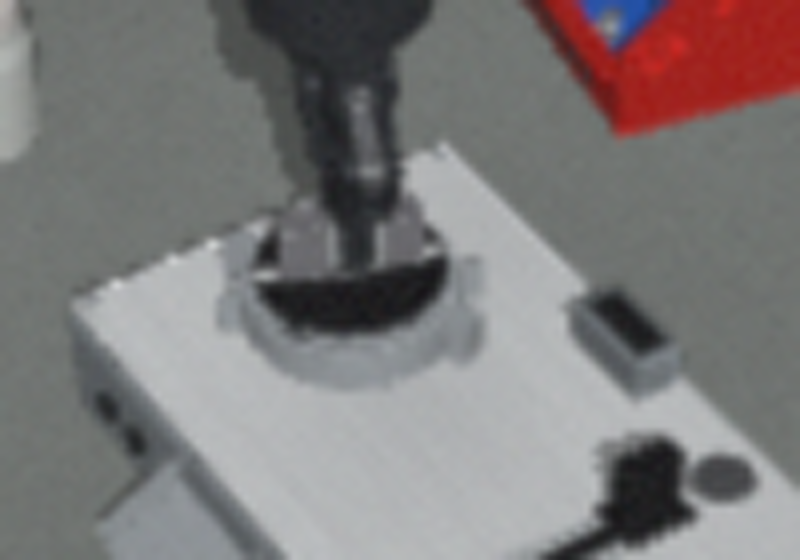

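View pics/full5.png

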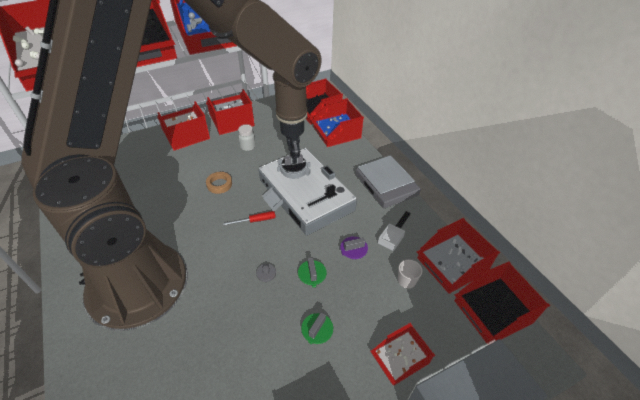

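```bash
python3 - <<'E'
from meas import *
f=dict(np.load('last_side.npz'))
o=ortho(f,(.5795,.173),.1535-.055,.06,.0005)
cv2.imwrite('pics/o6.png',cv2.resize(o,(600,600),interpolation=cv2.INTER_CUBIC)[:,:,::-1])
W=cloud(f);m=(np.hypot(W[...,0]-.58,W[...,1]-.173)<.055)&(f['color'].max(-1)<60)&(abs(W[...,2]-.0985)<.006)
P=W[m];print(len(P),np.median(P[:,2]),cv2.minEnclosingCircle((P[:,:2]*1000).astype(np.float32)))
E
```

```text
129 0.09871640609689925 ((578.1227416992188, 170.1334228515625), 39.84523391723633)
```

View pics/o6.png

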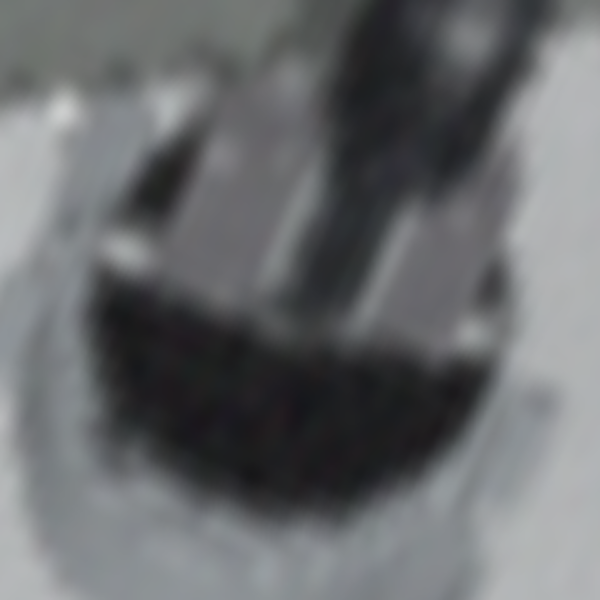

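The flange marks lie at -13.6° in world, measured from the ortho view marks at (128,250) and (472,333). The slots are at about +29.2°, so the lid has turned about 0.75 rad and the ring about 0.68. The flange top is at 0.0987 m, which matches a seated lid. I'll let it settle and hand in.

Emit:
play_rows --plan '[{"tx": 0, "ty": 0, "tz": 0, "rx": 0, "ry": 0, "rz": 0}, {"tx": 0, "ty": 0, "tz": 0, "rx": 0, "ry": 0, "rz": 0}, {"tx": 0, "ty": 0, "tz": 0, "rx": 0, "ry": 0, "rz": 0}]'

```text
t: 17.65
tcp_pos: [0.5815, 0.1741, 0.1053]
tcp_rot: [2.459, 1.952, -0.001]
force: [0.2, -0.6, 1.0]
width: 0.0146
```

```bash
python3 go.py .5812 .1748 .106 75.2; python3 -c "
from h import *
print(bot.job_done())"; python3 go.py .5812 .1748 .106 75.2
```

```text
t 17.65 tcp [0.5815 0.1741 0.1053] F [ 0.2 -0.6  1. ] T [-0.08  0.07  0.15] w 0.0146 q6 -1.1
yaw 76.9 shift [ 0.011 -0.008 -0.014] turn [0.011 0.014 0.212]
the job is handed in; nothing more can be done
None
the job is handed in; nothing more can be done
```

The job is handed in at about 17.7 s. The interface gave no verdict, and the slide and ring joints can't be read directly, so the checks below are from poses, forces and pictures.

- **Slide:** I pinched the size slide and drove it about 63 mm, until it stalled with the force rising to about 23 N. The picture shows its grip against the large disc.
- **Lid seating:** I picked up the black-flanged lid with the grey bar grip and lowered it into the port. It went past the lip without resistance and met the floor at the expected height. The flange top read 0.0987 m, against 0.099 m expected.
- **Half turn:** I turned it clockwise by about 0.74 rad from the slots, which puts the ring at about 0.67. The spring torque on the wrist was 0.09–0.15 N m, close to the 0.12 expected there. The fingers were still gripping with a 60 N set force, at a width of 14.6 mm.
- **Bystanders:** the last full picture shows nothing else moved, though I didn't measure those positions.

Two checks didn't quite agree:
- The two cameras differed by about 2–3 mm, so I used their mean.
- The last flange circle fit was poor because the fingers hid part of it (radius 39.8 mm instead of 42). It put the lid centre about 3.4 mm from the port fit, so I relied on the unforced fit of the plug in the bore instead.

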